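Fill the cook's seasoning tray

TASK

Before cooking, put the stir-fry seasonings together in the wooden seasoning tray: the sugar (the smaller, white-filled jar with the green lid) in the big square compartment, the garlic bulb upright in the little white dish, the salt shaker in the narrow compartment diagonally across from the sugar so that the two whites are not mixed up, and the black-capped spice jar in the narrow compartment beside the sugar. Set each down upright, without dropping it, and let go. Leave the tray where it is, and the larger green-lidded jar, the gold-capped spice jar and the lime where they stand.

Things in the scene. Friction and masses are not known exactly. Their poses are not given: they have to be found in the camera images.
- seasoning_tray: Loose wooden tray, 1.2 kg, 162 (x) x 156 (y) x 45 mm high, walls 6; origin: centre of underside, z up, yaw within 0.3 rad. Centres in its x, y (mm): big square compartment (36, 33), 78 x 78 inside; narrow beside it (36, -42), 78 x 60; narrow diagonal to it (-42, -42), 66 x 60; white dish (-42, 33), 65 wide. Floors 12 mm up, walls to 45; dish floor, 48 wide, at 39, its rim at 46.
- sugar_jar: Smaller round glass jar with a green screw lid, full of white sugar, 63 mm wide, 100 mm high, 0.33 kg; the lid is 59 mm wide over the top 11 mm. Origin: centre of its underside; z up.
- salt_shaker: Glass salt shaker with white salt and a domed grey top, 44 mm round, 90 mm high, narrowing to 34 mm in the top 16 mm, 0.1 kg. Origin: centre of its underside; z up.
- black_cap_jar: Slim glass spice jar with a black cap and a black and white label, 40 mm wide (square with round edges, sides along its x and y), 107 mm high, 0.11 kg; the cap is round, 40 mm, over the top 20 mm. Origin: centre of its underside; z up.
- garlic: Whole garlic bulb, whitish pink, 54 x 56 mm, 57 mm high with its stem end up, widest at about 20 mm above its underside, 35 g. Origin: centre of its underside; z up.
- green_jar: Does not belong in the tray: larger jar with a green lid and a label with green leaves, 70 mm wide, 110 mm high. Origin: centre of its underside; z up.
- gold_cap_jar: Does not belong in the tray: slim spice jar with a gold-yellow cap and a blue label, 44 mm wide, 96 mm high. Origin: centre of its underside; z up.
- lime: Does not belong in the tray: green lime, 60 x 48 mm, 48 mm high. Origin: centre of its underside; z up.
Not all that is in view belongs to the job. What is shaped like the salt_shaker but orange or purple is not meant.

How it is judged:
By the outcome, as a careful person would: the job done as asked, in the order asked, and still so for the second after the job is handed in, with the robot touching nothing.
It also fails if it takes over 106 s, if anything falls off the work surface, if the arm or the gripper's body presses on something with over 40 N, if the wrist force passes 120 N, or if a joint passes its speed limit or range.

ROBOT

A 6-joint arm with a two-finger parallel gripper is mounted at the origin on a cart in front of the work surface, level with it; the furniture and walls round the work are solid. World frame = base frame: x ahead of the robot, y to its left, z up, the work surface at z = 0. Lengths are in m, angles in rad, forces in N, time in s.
With the tool pointing down it reaches from about 0.325 to 0.775 m from the base axis. Payload 5.5 kg.
Tool frame: the origin (TCP) lies between the finger pads; the fingertips stand 8 mm ahead of it and the grasp point (between the pads) lies 11 mm behind it (tcp_to_tips is the distance from the TCP to the fingertips, in m); z points along the fingers, y is the line along which they close (so a half turn about z gives the same grasp; the last joint's range is limited). The gripper opens to 88 mm and grips with 3 to 60 N. Pads are 20 mm wide; open, the fingers measure 115 mm over their backs; the gripper's body (75 mm by 178 mm) begins 61 mm behind the grasp point.
Start: joints at [-1.315, 0.091, 1.231, -0, 1.82, -0.057], TCP at [0.185, -0.571, 0.199] pointing down, gripper open.
Joint ranges: [-2.87, 2.87], [-0.86, 2.18], [0.17, 2.46], [-1.51, 4.65], [0.06, 2.69], [-2.65, 2.65]. Speed limits (rad/s): [2.57, 2.57, 3.01, 3.14, 3.14, 3.14].

INTERFACE

Orientations are given as a unit quaternion [w, x, y, z].
In Python, from bench import * gives the robot as it stands. Calls block until the motion is done:
- move_to(position, orientation): joint-space move of the TCP to a pose.
- move_l(position, speed=0.15, orientation=None): straight line of the TCP; orientation=None keeps the orientation; speed is the mean speed in m/s.
- movej(angles): joint-space move.
- gripper_open() and close(): open the fingers fully, or close them until they stop; the grip force is fixed at half the most.
- hold(seconds).
- inverse_kinematics(position, orientation): joint angles nearest the present ones, or None.
- state(): the state.
- get_image(name): name is "scene" or "top" or "wrist"; returns a dict with "frame" (480x640x3 uint8, blue, green, red), "depth" (480x640 float32, m along the optical axis (not along the pixel's ray), 0 where there is no reading), "camera_matrix" (3x3 intrinsics, pixels), "view" (4x4, takes a point from world to camera coordinates). Camera axes: x right, y up, looking along -z (the intrinsics and any distortion apply to the point x, -y, -z); pixel columns grow to the right and rows downward; lengths in m; the calibration is good to about 2 mm. The wrist camera is an equidistant fisheye: a pixel r from the principal point sees the ray r / f radians off the axis. A picture is of the moment at which its call begins.
A pose or a line that the arm cannot do raises IKError and nothing moves.
- job_done(): hands the job in; it is judged then, once.
The state is a dict: "time": time; "joint_pos": joint angles; "dq": joint speeds; "joint_torque": joint torques, N m; "ee_pos": TCP position; "ee_rot": TCP orientation; "ft_force": force on the tool from outside, world axes, zero at the start; "moment": the same for the moment, N m; "finger_gap": finger opening in m; "finger_force": force on a finger pad.
Only numpy, scipy, OpenCV 4.12 (cv2) and the standard library are available. Lean on these libraries where they do the work, as an engineer would, in place of code of your own. Each camera call takes 0.05 s, during which the arm holds its last target. There are 200 camera calls.

## Working session

There is one attempt and no reset: what is moved stays moved. The work goes in short steps, each a Python script; the robot and the scene stay as the last script left them, time stands still between calls to the robot, and variables do not carry over. Pictures are saved under pics/ and viewed, at most 14 in all, crops included, and the job is handed in when it is done.

```bash
mkdir -p pics; python3 - <<'E'
from bench import *
import cv2,numpy as np
for n in("top","scene"):
    d=get_image(n); cv2.imwrite(f"pics/{n}0.png",d["frame"]); np.savez(f"pics/{n}0.npz",**{k:d[k] for k in("frame","depth","camera_matrix","view")})
    print(n,d["camera_matrix"].tolist(),d["view"].round(4).tolist(),[k for k in d])
s=state();print(s["time"],s["ee_pos"],s["ee_rot"],s["finger_gap"])
E
```

```text
top [[536.1030105682892, 0.0, 321.44006094799647], [0.0, 536.1030105682892, 241.76081650560116], [0.0, 0.0, 1.0]] [[-0.1458, -0.9893, -0.0049, -0.2138], [0.9692, -0.1439, 0.2001, -0.5736], [-0.1987, 0.0244, 0.9798, -0.9964], [0.0, 0.0, 0.0, 1.0]] ['frame', 'depth', 'camera_matrix', 'view']
scene [[524.8797055595436, 0.0, 326.0077864358671], [0.0, 524.8797055595436, 233.40518934164035], [0.0, 0.0, 1.0]] [[0.635, -0.7723, 0.0179, -0.5405], [0.3625, 0.3183, 0.876, -0.1371], [-0.6822, -0.5498, 0.4821, -0.9241], [0.0, 0.0, 0.0, 1.0]] ['frame', 'depth', 'camera_matrix', 'view']
0.1 [ 0.18453602 -0.57058841  0.19831359] [-8.79855953e-04  9.87797289e-01  1.55742513e-01 -1.04129711e-04] 0.0878502669944292
```

View pics/top0.png

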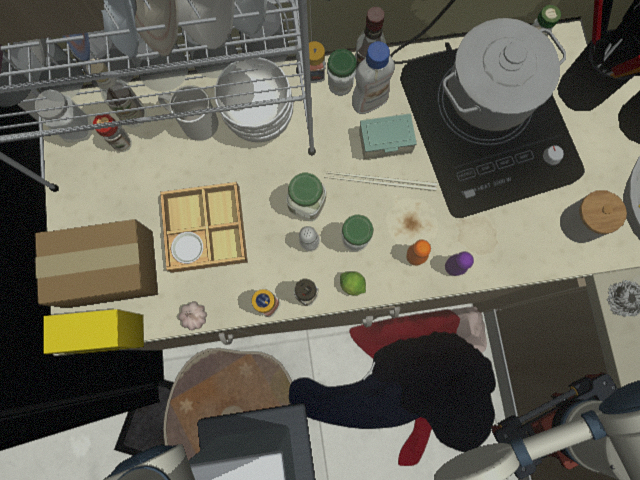

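View pics/scene0.png

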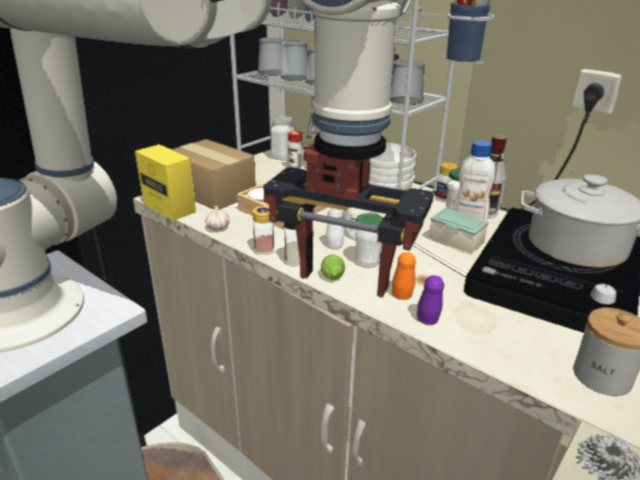

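```bash
cat > h.py <<'E'
import numpy as np,cv2
def load(n): return dict(np.load(f"pics/{n}.npz"))
def cloud(d):
    K,V,z=d["camera_matrix"],d["view"],d["depth"]
    v,u=np.mgrid[:480,:640]
    P=np.stack([(u-K[0,2])/K[0,0]*z,-(v-K[1,2])/K[1,1]*z,-z],-1)
    W=(P-V[:3,3])@V[:3,:3]
    W[z==0]=np.nan
    return W
def pix(d,p):
    K,V=d["camera_matrix"],d["view"]; c=V[:3,:3]@p+V[:3,3]
    return K[0,2]-K[0,0]*c[0]/c[2], K[1,2]+K[1,1]*c[1]/c[2]
def ray(d,u,v,h):
    K,V=d["camera_matrix"],d["view"]
    r=V[:3,:3].T@np.array([(u-K[0,2])/K[0,0],-(v-K[1,2])/K[1,1],-1]); o=-V[:3,:3].T@V[:3,3]
    return o+r*(h-o[2])/r[2]
E
python3 - <<'E'
from h import *
d=load("top0");W=cloud(d)
pts=dict(big=(306,188),sugar=(357,231),salt=(308,236),black=(305,290),gold=(263,301),lime=(352,283),garlic=(192,315),orange=(420,250),purple=(463,262),dish=(186,248),tbl=(270,260),box=(95,250),yel=(90,325),rackfr=(200,130),foot=(312,150),foot2=(55,187),teal=(388,133),bowl=(255,125),mug=(192,110))
for n,(u,v) in pts.items():
    w=W[v-4:v+5,u-4:u+5].reshape(-1,3); print(n,np.nanmedian(w,0).round(3),"zmax",np.nanmax(w[:,2]).round(3))
# top-slices
for n,h0,h1,c in[("big",.1,.118,(306,188)),("sugar",.09,.108,(357,231)),("salt",.075,.1,(308,236)),("black",.095,.115,(305,290)),("gold",.085,.105,(263,301)),("lime",.02,.06,(352,283)),("garlic",.012,.07,(192,315))]:
    u,v=c;w=W[v-40:v+40,u-32:u+32].reshape(-1,3);q=w[(w[:,2]>h0)&(w[:,2]<h1)]
    q=q[np.linalg.norm(q[:,:2]-W[v,u,:2],axis=1)<.045]
    print(n,len(q),((q.max(0)+q.min(0))/2).round(4),(q.max(0)-q.min(0)).round(3))
# rack: points x>0.6, z>.15, y>.1
w=W.reshape(-1,3);q=w[(w[:,2]>.12)&(w[:,0]>.3)&(w[:,1]>-.15)]
for a in np.arange(.4,1.1,.05):
    s=q[(q[:,0]>=a)&(q[:,0]<a+.05)]
    if len(s):print(round(a,2),len(s),s.min(0).round(3),s.max(0).round(3))
cr=lambda x,y,w,h,k,n:cv2.imwrite(n,cv2.resize(d["frame"][y:y+h,x:x+w],None,fx=k,fy=k,interpolation=cv2.INTER_CUBIC))
cr(150,170,256,180,3,"pics/crop1.png")
E
```

```text
big [ 0.633 -0.28   0.11 ] zmax 0.115
sugar [ 0.538 -0.364  0.1  ] zmax 0.104
salt [ 0.545 -0.271  0.088] zmax 0.094
black [ 0.441 -0.251  0.106] zmax 0.11
gold [ 0.433 -0.171  0.096] zmax 0.101
lime [ 0.448 -0.343  0.046] zmax 0.053
garlic [ 0.432 -0.027  0.044] zmax 0.055
orange [ 0.487 -0.477  0.086] zmax 0.094
purple [ 0.453 -0.554  0.086] zmax 0.091
dish [ 0.567 -0.026  0.039] zmax 0.043
tbl [ 0.526 -0.186 -0.001] zmax 0.005
box [0.573 0.126 0.108] zmax 0.112
yel [0.432 0.13  0.141] zmax 0.145
rackfr [ 0.807 -0.082  0.051] zmax 0.075
foot [ 0.742 -0.305  0.012] zmax 0.046
foot2 [0.744 0.241 0.009] zmax 0.03
teal [ 0.741 -0.464  0.057] zmax 0.061
bowl [ 0.77  -0.199  0.109] zmax 0.124
mug [ 0.749 -0.103  0.254] zmax 0.263
big 925 [ 0.6334 -0.278   0.1075] [0.067 0.066 0.015]
sugar 749 [ 0.5422 -0.365   0.0983] [0.06  0.058 0.016]
salt 241 [ 0.5506 -0.2702  0.0844] [0.033 0.034 0.019]
black 369 [ 0.4439 -0.2513  0.1033] [0.04  0.039 0.015]
gold 428 [ 0.4355 -0.171   0.0932] [0.042 0.042 0.015]
lime 525 [ 0.4514 -0.3451  0.0371] [0.05  0.05  0.032]
garlic 587 [ 0.434  -0.0234  0.0371] [0.055 0.052 0.042]
0.4 2445 [0.4  0.08 0.12] [0.45  0.291 0.146]
0.45 502 [0.45  0.081 0.12 ] [0.5   0.289 0.145]
0.5 210 [0.5   0.282 0.12 ] [0.55  0.287 0.145]
0.55 200 [0.55  0.279 0.12 ] [0.6   0.286 0.144]
0.6 4051 [ 0.6   -0.129  0.12 ] [0.65  0.284 0.743]
0.65 204 [0.65  0.277 0.12 ] [0.7   0.283 0.146]
0.7 5667 [ 0.7  -0.15  0.12] [0.75  0.281 0.562]
0.75 4496 [ 0.75 -0.15  0.12] [0.8   0.279 0.54 ]
0.8 5989 [ 0.8  -0.15  0.12] [0.85  0.277 0.48 ]
0.85 638 [ 0.85  -0.143  0.12 ] [0.897 0.275 0.353]
0.95 165 [ 0.97  -0.085  0.12 ] [0.977 0.252 0.184]
```

View pics/crop1.png

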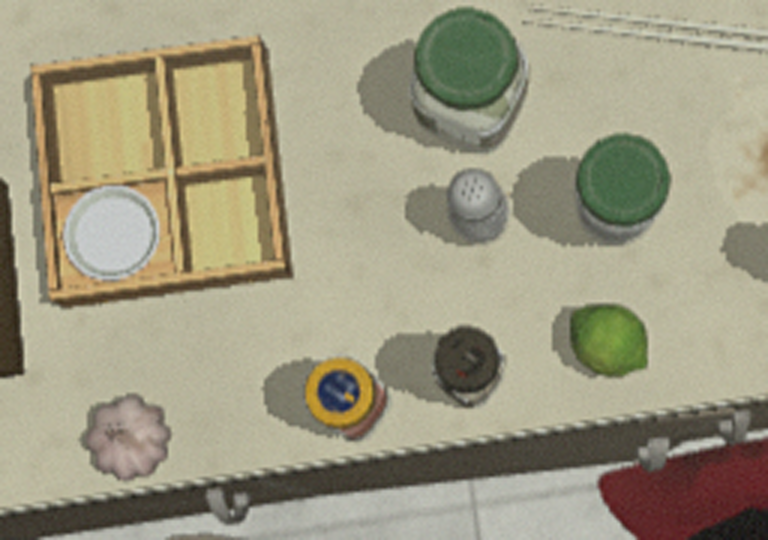

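Crop: the tray spans (35–290, 40–300), with its dish lower left at (112,231). Jar with leaf label (467,58), salt (475,193), sugar = smaller green lid (622,180), gold (340,393), black (467,360), lime (610,340), garlic (127,437). 

Lookalikes in the full frame: green lids (306,188) large and (342,65) at the back, against sugar (357,231); orange (420,250) and purple (463,262) against salt (308,236); gold (263,301) against black (305,290). The crop supports these choices.

```bash
python3 - <<'E'
from h import *
d=load("top0");W=cloud(d);w=W.reshape(-1,3)
q=w[(w[:,2]>.038)&(w[:,2]<.052)&(w[:,0]>.5)&(w[:,0]<.71)&(w[:,1]>-.17)&(w[:,1]<.04)]
print(len(q),q.min(0).round(3),q.max(0).round(3))
r=cv2.minAreaRect((q[:,:2]*1000).astype(np.float32));print("tray",r)
# corners read by eye from crop (x/3+150,y/3+170), rim at .045
for n,c in dict(tl=(31,68),tr=(260,38),br=(291,276),bl=(53,304)).items(): print(n,ray(d,c[0]/3+150,c[1]/3+170,.045).round(4))
print("dish",ray(d,111/3+150,232/3+170,.044).round(4))
for nm,a,b in[("boxes",.08,.16)]:
    s=w[(w[:,2]>a)&(w[:,2]<b)&(w[:,0]>.35)&(w[:,0]<.7)&(w[:,1]>-.02)]
    for x in np.arange(.38,.7,.03):
        t=s[(s[:,0]>=x)&(s[:,0]<x+.03)]
        if len(t):print("box x",round(x,2),"ymin",t[:,1].min().round(3),"zmax",t[:,2].max().round(3),len(t))
for n in("top0","scene0"):
    w2=cloud(load(n)).reshape(-1,3)
    for x in np.arange(.56,.9,.03):
        s=w2[(w2[:,0]>=x)&(w2[:,0]<x+.03)&(w2[:,2]>.16)&(w2[:,2]<.8)&(w2[:,1]>-.35)&(w2[:,1]<.3)]
        if len(s):print(n,"rack x",round(x,2),np.histogram(s[:,2],np.arange(.15,.85,.1))[0],"y",s[:,1].min().round(2),s[:,1].max().round(2))
E
```

```text
2207 [ 0.527 -0.142  0.038] [0.691 0.016 0.051]
tray ((609.1119995117188, -62.685142517089844), (157.19078063964844, 163.2427520751953), 89.43241882324219)
tl [0.6873 0.013  0.045 ]
tr [ 0.6855 -0.1428  0.045 ]
br [ 0.5199 -0.1443  0.045 ]
bl [0.5243 0.0126 0.045 ]
dish [ 0.5669 -0.0295  0.044 ]
box x 0.38 ymin 0.083 zmax 0.146 1380
box x 0.41 ymin 0.081 zmax 0.145 1796
box x 0.44 ymin 0.08 zmax 0.145 1121
box x 0.47 ymin 0.046 zmax 0.145 1272
box x 0.5 ymin 0.046 zmax 0.143 2043
box x 0.53 ymin 0.046 zmax 0.145 2020
box x 0.56 ymin 0.046 zmax 0.144 1974
box x 0.59 ymin 0.047 zmax 0.146 1939
box x 0.62 ymin 0.047 zmax 0.145 442
box x 0.65 ymin 0.278 zmax 0.146 303
box x 0.68 ymin 0.275 zmax 0.146 201
top0 rack x 0.59 [   0    0    0    0    0 3704] y -0.13 -0.04
top0 rack x 0.62 [  0   0   0   0   0 138] y -0.13 -0.13
top0 rack x 0.71 [   3    1   19 1850  123    0] y -0.31 0.25
top0 rack x 0.74 [ 221 2573 4375 2923    3    0] y -0.31 0.25
top0 rack x 0.77 [   0 1483 1310 1143    0    0] y -0.3 0.21
top0 rack x 0.8 [   0 5596  935  265    0    0] y -0.3 0.21
top0 rack x 0.83 [   0 1302  154    0    0    0] y -0.31 0.16
top0 rack x 0.86 [  0 147   0   0   0   0] y -0.31 0.16
top0 rack x 0.89 [ 0 90  0  0  0  0] y -0.31 0.1
scene0 rack x 0.56 [341 399   0   0   0   0] y 0.27 0.29
scene0 rack x 0.59 [325 373   0   0   0   0] y 0.27 0.29
scene0 rack x 0.62 [320 325   0   0   0   0] y 0.27 0.29
scene0 rack x 0.65 [293 304   0   0   0   0] y 0.27 0.29
scene0 rack x 0.68 [299 312   0   0   0   0] y 0.27 0.29
scene0 rack x 0.71 [340 470 109  30   0   0] y -0.31 0.28
scene0 rack x 0.74 [ 468 1014  887  147    0    0] y -0.31 0.28
scene0 rack x 0.77 [161 555 312  92   0   0] y -0.31 0.28
scene0 rack x 0.8 [ 186 2998  293   11    0    0] y -0.35 0.28
scene0 rack x 0.83 [162 912 474 154   0   0] y -0.35 0.28
scene0 rack x 0.86 [160 158 175  43   0   0] y -0.35 0.28
scene0 rack x 0.89 [ 42  92 136  13   0   0] y -0.34 0.28
```

```bash
python3 - <<'E'
from h import *
for n in("top0","scene0"):
    W=cloud(load(n))
    m=(W[...,0]>.55)&(W[...,0]<.65)&(W[...,2]>.5)&(W[...,2]<.8)&(W[...,1]>-.35)&(W[...,1]<.3)
    ij=np.argwhere(m); 
    if len(ij):print(n,"hi px v,u",ij.min(0),ij.max(0))
    w=W.reshape(-1,3)
    for z in np.arange(.04,.66,.03):
        s=w[(w[:,2]>=z)&(w[:,2]<z+.03)&(w[:,1]>-.33)&(w[:,1]<.2)&(w[:,0]>.695)&(w[:,0]<1)]
        if len(s)>5:print(n,z.round(2),len(s),"x 0/2/20%",s[:,0].min().round(3),np.percentile(s[:,0],[2,20]).round(3),"y",s[:,1].min().round(2),s[:,1].max().round(2))
d=load("top0");cv2.imwrite("pics/rack.png",cv2.resize(d["frame"][0:200,0:330],None,fx=2.4,fy=2.4))
E
```

```text
top0 hi px v,u [0 0] [ 43 103]
top0 0.04 2339 x 0/2/20% 0.741 [0.767 0.807] y -0.33 0.2
top0 0.07 3483 x 0/2/20% 0.74 [0.768 0.808] y -0.33 0.2
top0 0.1 1961 x 0/2/20% 0.741 [0.767 0.796] y -0.33 0.2
top0 0.13 328 x 0/2/20% 0.74 [0.741 0.865] y -0.31 0.15
top0 0.16 153 x 0/2/20% 0.74 [0.741 0.743] y -0.31 0.15
top0 0.19 67 x 0/2/20% 0.741 [0.741 0.742] y -0.31 -0.27
top0 0.22 59 x 0/2/20% 0.74 [0.74  0.742] y -0.31 0.19
top0 0.25 5688 x 0/2/20% 0.74 [0.742 0.746] y -0.31 0.2
top0 0.28 1935 x 0/2/20% 0.739 [0.743 0.8  ] y -0.31 0.19
top0 0.31 1998 x 0/2/20% 0.74 [0.742 0.806] y -0.31 0.18
top0 0.34 2001 x 0/2/20% 0.74 [0.742 0.813] y -0.31 0.14
top0 0.37 94 x 0/2/20% 0.739 [0.74  0.741] y -0.31 0.12
top0 0.4 3588 x 0/2/20% 0.74 [0.742 0.743] y -0.31 0.12
top0 0.43 3735 x 0/2/20% 0.73 [0.74  0.745] y -0.31 0.1
top0 0.46 2065 x 0/2/20% 0.718 [0.723 0.737] y -0.31 0.09
top0 0.49 2355 x 0/2/20% 0.714 [0.717 0.733] y -0.31 0.07
top0 0.52 692 x 0/2/20% 0.714 [0.716 0.721] y -0.26 0.01
top0 0.55 126 x 0/2/20% 0.72 [0.721 0.723] y -0.23 -0.1
scene0 0.04 964 x 0/2/20% 0.763 [0.767 0.806] y -0.33 0.2
scene0 0.07 1674 x 0/2/20% 0.737 [0.755 0.797] y -0.33 0.2
scene0 0.1 1786 x 0/2/20% 0.735 [0.743 0.821] y -0.33 0.2
scene0 0.13 892 x 0/2/20% 0.737 [0.74  0.969] y -0.33 0.2
scene0 0.16 764 x 0/2/20% 0.735 [0.74  0.969] y -0.33 0.2
scene0 0.19 575 x 0/2/20% 0.738 [0.739 0.934] y -0.33 0.2
scene0 0.22 363 x 0/2/20% 0.736 [0.739 0.867] y -0.33 0.19
scene0 0.25 2303 x 0/2/20% 0.737 [0.74  0.766] y -0.33 0.2
scene0 0.28 1625 x 0/2/20% 0.736 [0.741 0.805] y -0.33 0.2
scene0 0.31 1872 x 0/2/20% 0.734 [0.742 0.808] y -0.33 0.2
scene0 0.34 1105 x 0/2/20% 0.736 [0.74  0.817] y -0.32 0.2
scene0 0.37 357 x 0/2/20% 0.736 [0.738 0.743] y -0.33 0.2
scene0 0.4 1830 x 0/2/20% 0.736 [0.74  0.759] y -0.33 0.19
scene0 0.43 1125 x 0/2/20% 0.735 [0.74  0.749] y -0.33 0.12
scene0 0.46 295 x 0/2/20% 0.736 [0.739 0.743] y -0.33 0.03
```

View pics/rack.png

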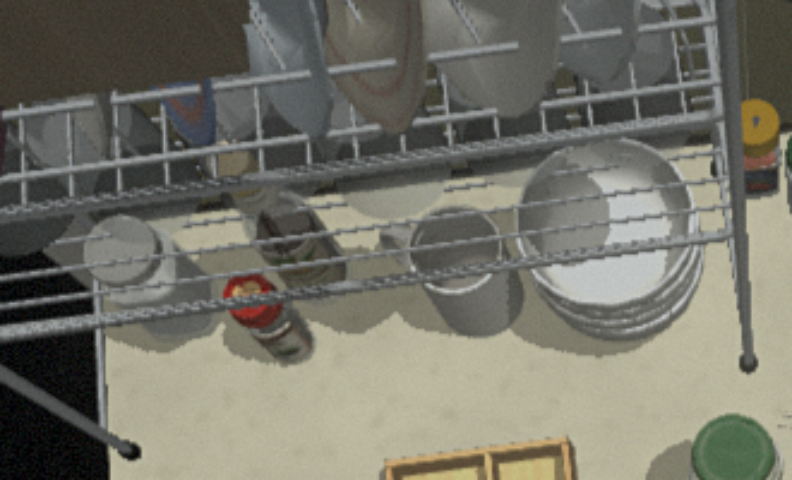

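The picture shows the wire rack's front edge at x ≈ 0.737, with its lower shelf at z ≈ 0.25. The gripper body must stay clear of it. I'll do the sugar first, closing along y.

```bash
cat > r.py <<'E'
from bench import *
from h import *
TR=np.array([.608,-.0635]); TY=-.01
def tr(x,y):
    c,s=np.cos(TY),np.sin(TY); return TR+np.array([c*x-s*y,s*x+c*y])/1000
def Q(th):
    a=(th+np.pi/2)/2; return [0,float(np.cos(a)),float(np.sin(a)),0]
def best(p,th):
    "pick th or th+-pi with smallest |j6|"
    c=[(abs(j[5]),t) for t in(th-np.pi,th,th+np.pi) for j in[inverse_kinematics(list(p),Q(t))] if j is not None]
    print("ik",[(round(a,2),round(t,2)) for a,t in c]); return Q(min(c)[1])
def st(m=""):
    s=state(); print(m,"t",round(s["time"],1),"ee",np.round(s["ee_pos"],4),"gap",round(s["finger_gap"],4),"ff",np.round(s["finger_force"],1),"F",np.round(s["ft_force"],1)); return s
def pick(xy,g,th,zt):
    q=best([*xy,zt],th)
    move_l([*xy,zt],.3,q); move_l([*xy,g+.03],.25); move_l([*xy,g-.011],.1); close(); s=st("grip")
    move_l([*xy,zt],.2); st("lift")
def place(xy,g,floor,th,zt,up=.2):
    q=best([*xy,zt],th)
    move_l([*xy,zt],.3,q); z=floor+g-.011
    move_l([*xy,z+.012],.15); move_l([*xy,z+.005],.04); hold(.1)
    f0=state()["ft_force"][2]
    for k in range(4,-4,-1):
        move_l([*xy,z+k*.001],.03); f=state()["ft_force"][2]
        if f-f0>1.5: break
    st(f"contact k={k} dF {f-f0:.1f}"); gripper_open(); hold(.15)
    move_l([*xy,zt],up); st("up")
def snap(n,m):
    d=get_image(n); cv2.imwrite(f"pics/{m}.png",d["frame"]); np.savez(f"pics/{m}.npz",**{k:d[k] for k in("frame","depth","camera_matrix","view")}); return d
E
python3 - <<'E'
from r import *
pick([.542,-.365],.060,-np.pi/2,.205)
snap("scene","s1"); snap("wrist","w1")
E
```

```text
ik [(np.float64(2.22), -4.71), (np.float64(0.93), -1.57), (np.float64(2.22), 1.57)]
grip t 3.4 ee [ 0.5422 -0.3655  0.0496] gap 0.0585 ff 29.8 F [ 0.9 -2.1  1. ]
lift t 4.3 ee [ 0.5416 -0.3646  0.2028] gap 0.0586 ff 29.7 F [-0.4  0.2 -3.6]
```

View pics/s1.png

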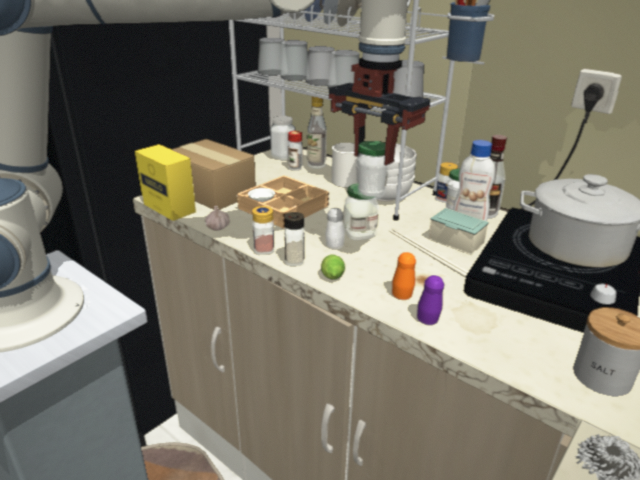

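View pics/w1.png

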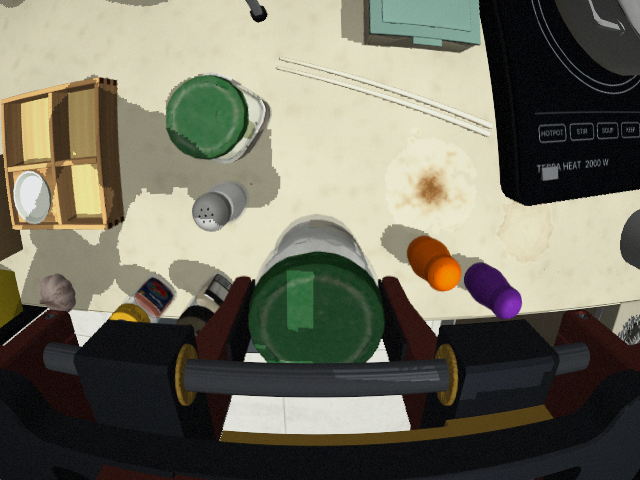

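```bash
python3 - <<'E'
from h import *
W=cloud(load("s1"));p=W[130:215,340:400].reshape(-1,3)
q=p[(abs(p[:,0]-.542)<.06)&(abs(p[:,1]+.365)<.06)&(p[:,2]>.1)]
for z in np.arange(.13,.26,.01):
    s=q[(q[:,2]>=z)&(q[:,2]<z+.01)]
    if len(s)>8:print(z.round(2),len(s),s.min(0).round(3),s.max(0).round(3))
d=load("w1");print(d["camera_matrix"].round(1).tolist(),d["view"].round(3).tolist())
E
```

```text
0.15 74 [ 0.511 -0.392  0.152] [ 0.549 -0.348  0.16 ]
0.16 142 [ 0.511 -0.394  0.16 ] [ 0.556 -0.345  0.17 ]
0.17 137 [ 0.512 -0.395  0.17 ] [ 0.55  -0.343  0.18 ]
0.18 134 [ 0.511 -0.394  0.18 ] [ 0.555 -0.343  0.19 ]
0.19 150 [ 0.51  -0.395  0.19 ] [ 0.555 -0.344  0.2  ]
0.2 146 [ 0.51  -0.396  0.2  ] [ 0.556 -0.344  0.21 ]
0.21 144 [ 0.507 -0.397  0.21 ] [ 0.55  -0.343  0.22 ]
0.22 183 [ 0.507 -0.405  0.22 ] [ 0.552 -0.327  0.23 ]
0.23 220 [ 0.51  -0.405  0.23 ] [ 0.552 -0.327  0.24 ]
0.24 213 [ 0.509 -0.406  0.24 ] [ 0.554 -0.328  0.25 ]
0.25 348 [ 0.511 -0.406  0.25 ] [ 0.569 -0.329  0.26 ]
[[371.6, 0.0, 316.1], [0.0, 371.6, 237.9], [0.0, 0.0, 1.0]] [[-0.001, -1.0, -0.002, -0.363], [0.958, -0.0, -0.288, -0.484], [0.288, -0.002, 0.958, -0.55], [0.0, 0.0, 0.0, 1.0]]
```

The wrist picture shows the sugar, lid at (317,310), held upright and centred. Nothing else has been disturbed: big jar (207,117), salt (215,208).

```bash
python3 - <<'E'
from r import *
place(tr(37,34),.060,.012,-np.pi/2,.205)
snap("wrist","w2")
pick([.434,-.0235],.032,0,.16)
snap("top","t2")
E
```

```text
ik [(np.float64(1.67), -4.71), (np.float64(1.47), -1.57), (np.float64(1.67), 1.57)]
contact k=2 dF 1.6 t 7.9 ee [ 0.6453 -0.0299  0.0629] gap 0.0586 ff 29.7 F [ 0.6  0.5 -2.7]
up t 9.6 ee [ 0.645  -0.0298  0.2035] gap 0.0879 ff 0.0 F [ 0.7 -0.5  0. ]
ik [(np.float64(0.13), 0)]
grip t 13.6 ee [ 0.4352 -0.0236  0.0225] gap 0.0184 ff 24.1 F [0.6 0.7 5.9]
lift t 14.4 ee [ 0.4334 -0.0234  0.1584] gap 0.0008 ff 0.0 F [ 0.   0.4 -0.7]
```

View pics/w2.png

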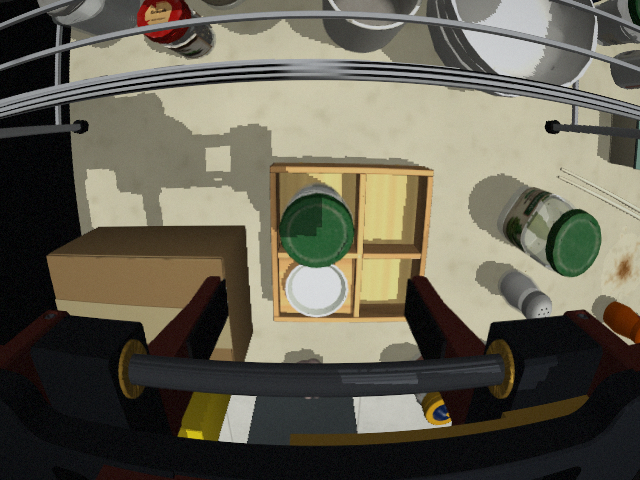

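View pics/t2.png

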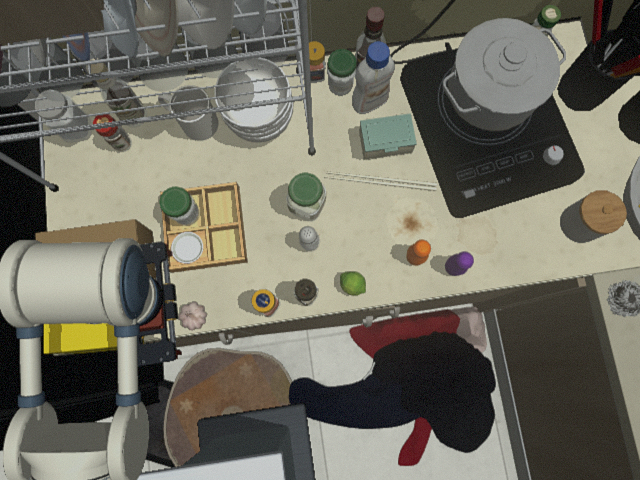

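Wrist view: sugar stands in the big square at (317,228), upright; dish empty at (316,289). Top view: the garlic is still on the counter at (192,315); the fingers slid off its taper. I'll measure its profile and grip lower.

```bash
python3 - <<'E'
from r import *
d=load("t2")
W=cloud(d);p=W[290:345,165:222].reshape(-1,3)
q=p[(p[:,2]>.008)&(p[:,2]<.07)&(abs(p[:,0]-.432)<.045)&(abs(p[:,1]+.025)<.045)]
c=(q.max(0)+q.min(0))/2;print(len(q),c.round(4),(q.max(0)-q.min(0)).round(4))
for z in np.arange(.008,.064,.006):
    s=q[(q[:,2]>=z)&(q[:,2]<z+.006)]
    if len(s)>4:print(z.round(3),len(s),"rmax",np.linalg.norm(s[:,:2]-c[:2],axis=1).max().round(4),s.min(0)[:2].round(4),s.max(0)[:2].round(4))
e=d["frame"][285:350,155:235];cv2.imwrite("pics/g.png",cv2.resize(e,None,fx=6,fy=6,interpolation=cv2.INTER_CUBIC))
E
```

```text
587 [ 0.434  -0.0235  0.0369] [0.0545 0.053  0.0397]
0.014 9 rmax 0.027 [ 0.4085 -0.0478] [ 0.447  -0.0066]
0.02 39 rmax 0.0285 [ 0.4067 -0.049 ] [ 0.4613 -0.0018]
0.026 105 rmax 0.0279 [ 0.4072 -0.05  ] [0.4611 0.003 ]
0.032 195 rmax 0.0258 [ 0.4101 -0.047 ] [0.4588 0.0021]
0.038 183 rmax 0.0225 [ 0.4168 -0.0416] [ 0.4531 -0.0015]
0.044 40 rmax 0.0122 [ 0.4248 -0.0344] [ 0.4459 -0.0131]
0.05 15 rmax 0.0087 [ 0.4325 -0.0244] [ 0.4388 -0.016 ]
```

View pics/g.png

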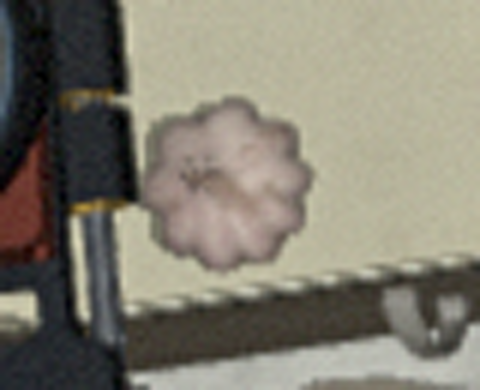

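```bash
sed -i 's/close(); s=st/hold(.25); st("pre"); close(); s=st/' r.py; python3 - <<'E'
from r import *
gripper_open()
pick([.434,-.0235],.027,0,.16)
E
```

```text
ik [(np.float64(0.13), 0)]
pre t 17.5 ee [ 0.4345 -0.0236  0.0168] gap 0.0878 ff 0.0 F [-1.3 -1.   0. ]
grip t 18.5 ee [ 0.4345 -0.0236  0.0173] gap 0.0281 ff 24.4 F [-2.2 -0.   6.7]
lift t 19.4 ee [ 0.4335 -0.0234  0.1584] gap 0.0003 ff 0.0 F [-0.8 -0.2 -0.4]
```

```bash
python3 - <<'E'
from r import *
gripper_open()
d=snap("top","t3");W=cloud(d);p=W[290:345,165:222].reshape(-1,3)
q=p[(p[:,2]>.008)&(p[:,2]<.07)&(abs(p[:,0]-.432)<.045)&(abs(p[:,1]+.025)<.045)]
c=(q.max(0)+q.min(0))/2;print(len(q),c.round(4),(q.max(0)-q.min(0)).round(4))
pick([c[0],c[1]],.0235,0,.16)
E
```

```text
588 [ 0.4334 -0.0238  0.0374] [0.0559 0.0522 0.0428]
ik [(np.float64(0.13), 0)]
pre t 22.5 ee [ 0.4339 -0.0238  0.0133] gap 0.0881 ff 0.0 F [ 0.6 -0.5 -0.1]
grip t 23.4 ee [ 0.4338 -0.0239  0.0139] gap 0.0343 ff 24.9 F [-2.1 -0.9  8.5]
lift t 24.3 ee [ 0.4329 -0.0237  0.1583] gap 0.0004 ff 0.0 F [ 0.8 -0.4  0.6]
```

```bash
python3 - <<'E'
from r import *
gripper_open()
d=get_image("top");W=cloud(d);p=W[290:345,165:222].reshape(-1,3)
q=p[(p[:,2]>.008)&(p[:,2]<.07)&(abs(p[:,0]-.432)<.045)&(abs(p[:,1]+.025)<.045)]
c=(q.max(0)+q.min(0))/2;print(len(q),c.round(4),(q.max(0)-q.min(0)).round(4))
xy=[c[0],c[1]]
move_l([*xy,.04],.25);move_l([*xy,.0075],.1);hold(.25);st("pre")
a=get_image("scene")["frame"];b=get_image("wrist")["frame"]
close();st("grip")
a2=get_image("scene")["frame"];b2=get_image("wrist")["frame"]
f=lambda i,x,y,w,h,k:cv2.resize(i[y:y+h,x:x+w],(400,300),interpolation=cv2.INTER_CUBIC)
cv2.imwrite("pics/gg.png",np.vstack([np.hstack([f(a,165,155,120,90,1),f(a2,165,155,120,90,1)]),np.hstack([f(b,160,180,320,240,1),f(b2,160,180,320,240,1)])]))
E
```

```text
587 [ 0.432  -0.0232  0.0359] [0.0539 0.0528 0.0414]
pre t 27.1 ee [ 0.4325 -0.0233  0.0083] gap 0.0877 ff 0.0 F [-0.   0.1  0.5]
grip t 28.1 ee [ 0.4324 -0.0233  0.0093] gap 0.0427 ff 25.6 F [-4.4  0.3 10.1]
```

View pics/gg.png

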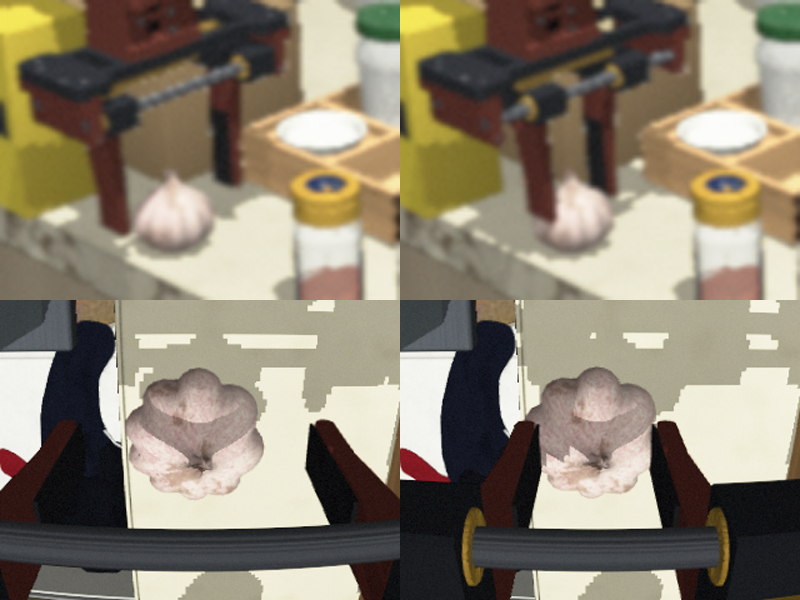

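The picture shows the pads closing on the garlic with its bulk pushed toward the camera-up side. I'll check in 3D whether it is off-centre across the pads.

```bash
cat >> r.py <<'E'
def wcloud(d):
    K,V,z=d["camera_matrix"],d["view"],d["depth"]; v,u=np.mgrid[:480,:640]
    a,b=(u-K[0,2])/K[0,0],(v-K[1,2])/K[1,1]; t=np.hypot(a,b)+1e-9; k=np.tan(t)/t
    P=np.stack([a*k*z,-b*k*z,-z],-1); W=(P-V[:3,3])@V[:3,:3]; W[z==0]=np.nan; return W
E
python3 - <<'E'
from r import *
d=snap("wrist","w4");W=wcloud(d);F=d["frame"].astype(int)
w=W.reshape(-1,3);f=F.reshape(-1,3)
near=(abs(w[:,0]-.433)<.07)&(abs(w[:,1]+.023)<.06)
pink=near&(f[:,2]>110)&(w[:,2]>.01)&(w[:,2]<.07)
q=w[pink];print("garlic",len(q),q.min(0).round(4),q.max(0).round(4))
for z in np.arange(.014,.062,.008):
    s=q[(q[:,2]>=z)&(q[:,2]<z+.008)]
    if len(s)>5:print(z.round(3),len(s),s.min(0)[:2].round(4),s.max(0)[:2].round(4))
dark=near&(f.max(1)<60)&(w[:,2]>.0)&(w[:,2]<.05)
q=w[dark];print("dark",len(q));
red=near&(f[:,2]>f[:,0]*1.8)&(f[:,2]>40)&(f[:,2]<120)&(w[:,2]<.06)
for nm,m in(("pad",dark),("finger",red)):
    for sgn in(-1,1):
        q=w[m&(sgn*(w[:,0]-.433)>.01)&(sgn*(w[:,0]-.433)<.05)]
        if len(q):print(nm,sgn,len(q),np.percentile(q,1,axis=0).round(4),np.percentile(q,99,axis=0).round(4))
print(d["camera_matrix"].round(1)[0],np.round(-d["view"][:3,:3].T@d["view"][:3,3],3))
E
```

```text
garlic 7529 [ 0.403  -0.0469  0.0158] [0.4643 0.0063 0.0682]
0.014 71 [ 0.4055 -0.0403] [0.4567 0.0058]
0.022 827 [ 0.4062 -0.0469] [0.4569 0.0063]
0.03 2987 [ 0.4036 -0.0464] [0.4634 0.0043]
0.038 3280 [ 0.403  -0.0393] [ 0.4633 -0.0012]
0.046 302 [ 0.4031 -0.0314] [ 0.4634 -0.0107]
0.054 57 [ 0.4118 -0.0321] [ 0.4635 -0.0106]
dark 899
pad -1 450 [ 0.4034 -0.0312  0.033 ] [ 0.4122 -0.0105  0.0498]
pad 1 449 [ 0.4542 -0.0307  0.0334] [ 0.4629 -0.0106  0.0498]
finger -1 424 [ 0.4032 -0.0128  0.0329] [ 0.4104 -0.0105  0.0598]
finger 1 424 [ 0.4559 -0.0132  0.0336] [ 0.463  -0.0105  0.0597]
[371.6   0.  316.1] [0.433 0.056 0.194]
```

```bash
python3 - <<'E'
from r import *
print(state().keys())
gripper_open()
d=get_image("scene");W=cloud(d);w=W.reshape(-1,3);f=d["frame"].reshape(-1,3).astype(int)
m=(abs(w[:,0]-.433)<.07)&(abs(w[:,1]+.023)<.02)&(f.max(1)<130)&(w[:,2]<.15)&(f[:,2]<115)
q=w[m]
for sgn in(-1,1):
    s=q[(sgn*(q[:,0]-.433)>.04)]
    h,e=np.histogram(s[:,2],np.arange(-.01,.16,.01));print(sgn,h, s[s[:,2]>.02].min(0).round(3),s[s[:,2]>.02].max(0).round(3))
s=st()
move_l([.433,-.0235,.16],.2); d=snap("scene","s5")
W=cloud(d);w=W.reshape(-1,3);m=(abs(w[:,0]-.433)<.07)&(abs(w[:,1]+.023)<.02)&(w[:,2]>.08)&(w[:,2]<.27)
q=w[m]
for sgn in(-1,1):
    s=q[(sgn*(q[:,0]-.433)>.035)];print(sgn,len(s),s.min(0).round(4),np.histogram(s[:,2],np.arange(.08,.28,.01))[0])
E
```

```text
dict_keys(['time', 'joint_pos', 'dq', 'joint_torque', 'ee_pos', 'ee_rot', 'ft_force', 'moment', 'finger_force', 'finger_gap'])
-1 [ 0  0  0  0 28 37 31 35 37 42 34  4  0  0 10 20] [ 0.372 -0.043  0.032] [ 0.392 -0.006  0.15 ]
1 [ 0  0  0  1 31 30 31 34 34 41 42 30 23 30 34 32] [ 0.474 -0.043  0.029] [ 0.503 -0.004  0.15 ]
 t 29.2 ee [ 0.432  -0.0232  0.0075] gap 0.0875 ff 0.0 F [-0.8  0.7 -0.1]
-1 353 [ 0.3713 -0.0405  0.181 ] [ 0  0  0  0  0  0  0  0  0  0 38 44 43 49 48 55 51 24  1]
1 403 [ 0.4727 -0.0421  0.18  ] [ 0  0  0  0  0  0  0  0  0  0 36 44 44 45 49 50 53 55 27]
```

The fingertips measure about 23.5 mm *behind* the reported TCP, consistently at two heights. They should be 8 mm ahead of it, so the reported tool frame is about 31 mm off along z. That also fits the sugar grip reading 58.6 mm, which is the lid's width. I'll use the measured offset from here.

```bash
sed -i 's/g-\.011/g-OFF/g; s/^TR=/OFF=.0425  # measured: tips 23.5 mm behind reported TCP, grasp 19 further\nTR=/; s/g+\.03\]/g-OFF+.04]/' r.py; grep -n OFF r.py; python3 - <<'E'
from r import *
d=get_image("top");W=cloud(d);p=W[290:345,165:222].reshape(-1,3)
q=p[(p[:,2]>.008)&(p[:,2]<.07)&(abs(p[:,0]-.432)<.045)&(abs(p[:,1]+.025)<.045)]
c=(q.max(0)+q.min(0))/2;print(len(q),c.round(4),(q.max(0)-q.min(0)).round(4))
pick([c[0],c[1]],.0275,0,.12)
E
```

```text
3:OFF=.0425  # measured: tips 23.5 mm behind reported TCP, grasp 19 further
17:    move_l([*xy,zt],.3,q); move_l([*xy,g-OFF+.04],.25); move_l([*xy,g-OFF],.1); hold(.25); st("pre"); close(); s=st("grip")
21:    move_l([*xy,zt],.3,q); z=floor+g-OFF
589 [ 0.4321 -0.0228  0.0351] [0.0544 0.0539 0.0426]
ik [(np.float64(0.13), 0)]
pre t 31.8 ee [ 0.4327 -0.0229 -0.0142] gap 0.0877 ff 0.0 F [ 0.8 -0.1  0. ]
grip t 32.5 ee [ 0.4321 -0.0228 -0.015 ] gap 0.0538 ff 30.0 F [-0.5 -0.1 -0.1]
lift t 33.3 ee [ 0.4316 -0.0227  0.1186] gap 0.0543 ff 30.0 F [-0.2 -0.4 -0.7]
```

```bash
python3 - <<'E'
from r import *
place(tr(-42,33),.0275,.039,-np.pi/2,.12)
snap("wrist","w6")
pick([.5506,-.2702],.058,-np.pi/2,.14)
d=snap("top","t6")
a=cv2.imread("pics/w6.png")[120:345,230:530];b=d["frame"][170:335,150:370]
cv2.imwrite("pics/c6.png",np.hstack([cv2.resize(a,(400,300)),cv2.resize(b,(400,300))]))
E
```

```text
ik [(np.float64(1.68), -4.71), (np.float64(1.46), -1.57), (np.float64(1.68), 1.57)]
contact k=-1 dF 6.0 t 37.6 ee [ 0.5664 -0.0301  0.0239] gap 0.054 ff 30.0 F [-2.6 -0.2  6.5]
up t 39.1 ee [ 0.566 -0.03   0.119] gap 0.0879 ff 0.0 F [-0.2 -0.   0. ]
ik [(np.float64(2.08), -4.71), (np.float64(1.06), -1.57), (np.float64(2.08), 1.57)]
pre t 41.4 ee [ 0.551  -0.2705  0.0164] gap 0.0876 ff 0.0 F [-0.   1.   0.3]
grip t 42.2 ee [ 0.5507 -0.2705  0.0157] gap 0.0382 ff 29.6 F [-1.1 -1.6  0.6]
lift t 43.0 ee [ 0.5501 -0.2698  0.1382] gap 0.0381 ff 29.5 F [-0.   0.2 -2. ]
```

View pics/c6.png

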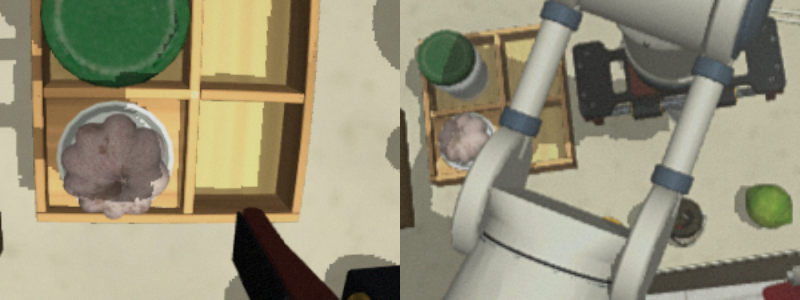

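Garlic sits upright in the dish (left 115,165; right 465,138), sugar is in the big square, and the salt is gripped. Now I'll place the salt closing along x, then look at the black jar's yaw from above.

```bash
python3 - <<'E'
from r import *
place(tr(-48,-42),.058,.012,0,.14)
q=best([.444,-.251,.12],0)
move_l([.42,-.2513,.14],.3,q)
d=snap("wrist","w7");W=wcloud(d)
w=W.reshape(-1,3);f=d["frame"].reshape(-1,3)
m=(abs(w[:,0]-.444)<.04)&(abs(w[:,1]+.2513)<.04)&(w[:,2]>.015)&(w[:,2]<.115)
q=w[m]
for z in np.arange(.02,.115,.012):
    s=q[(q[:,2]>=z)&(q[:,2]<z+.012)]
    if len(s)>20:
        print(z.round(3),len(s),s.min(0)[:2].round(4),s.max(0)[:2].round(4),cv2.minAreaRect((s[:,:2]*1000).astype(np.float32)))
u,v=np.where(m.reshape(480,640))[::-1]; print(u.min(),u.max(),v.min(),v.max())
x0=max(0,u.min()-30);y0=max(0,v.min()-30);c=d["frame"][y0:v.max()+30,x0:u.max()+30];k=min(800/c.shape[1],600/c.shape[0])
cv2.imwrite("pics/b7.png",cv2.resize(c,None,fx=k,fy=k,interpolation=cv2.INTER_CUBIC))
E
```

```text
ik [(np.float64(0.25), 0)]
contact k=0 dF 1.8 t 47.3 ee [ 0.5598 -0.1051  0.0277] gap 0.0383 ff 29.5 F [ 1.4  0.8 -0.1]
up t 49.0 ee [ 0.5592 -0.1049  0.1387] gap 0.0877 ff 0.0 F [ 0.8  0.6 -0.2]
ik [(np.float64(2.56), -3.14), (np.float64(0.58), 0), (np.float64(2.56), 3.14)]
0.02 131 [ 0.4202 -0.2473] [ 0.4644 -0.2271] ((441.63153076171875, -236.47366333007812), (44.283180236816406, 18.634883880615234), 4.126621723175049)
0.032 164 [ 0.4202 -0.2476] [ 0.465  -0.2268] ((441.8636169433594, -236.34877014160156), (44.887115478515625, 18.962007522583008), 4.56057071685791)
0.044 177 [ 0.4202 -0.2476] [ 0.4653 -0.2267] ((442.0588684082031, -236.3706512451172), (45.10807800292969, 19.224365234375), 4.273341655731201)
0.056 247 [ 0.4203 -0.2491] [ 0.4643 -0.2271] ((441.118408203125, -236.8895263671875), (44.35722351074219, 19.174192428588867), 7.113382339477539)
0.068 420 [ 0.4203 -0.2577] [ 0.4661 -0.2273] ((441.5632629394531, -241.04351806640625), (45.79555892944336, 26.20636749267578), 10.299652099609375)
0.08 220 [ 0.4231 -0.25  ] [ 0.461 -0.23 ] ((440.3132629394531, -238.02169799804688), (38.96186828613281, 14.825763702392578), 14.611921310424805)
0.092 305 [ 0.4236 -0.2709] [ 0.4622 -0.2303] ((440.60552978515625, -246.57257080078125), (38.14984893798828, 30.366249084472656), 49.617042541503906)
0.104 2897 [ 0.4241 -0.2705] [ 0.4627 -0.2312] ((443.4001159667969, -250.85269165039062), (38.597965240478516, 39.289546966552734), 0.6801337599754333)
315 382 198 288
```

View pics/b7.png

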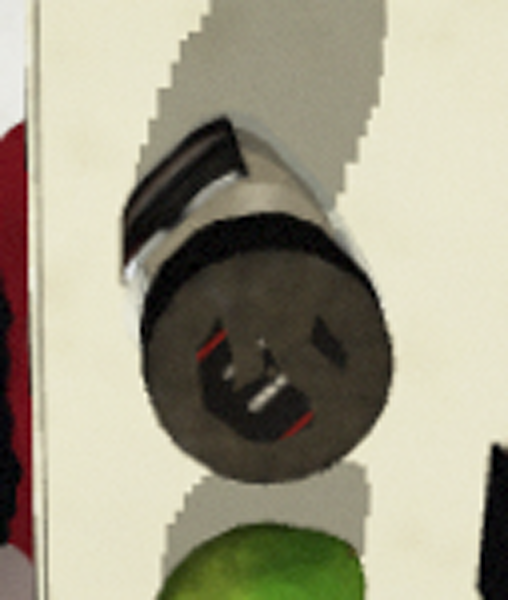

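The picture shows the cap at (268,350), with two body faces meeting at a corner at (235,125), so the jar stands about 45° turned. I'll fit its yaw.

```bash
python3 - <<'E'
from r import *
from scipy.optimize import least_squares
W=wcloud(load("w7"));w=W.reshape(-1,3)
q=w[(abs(w[:,0]-.444)<.04)&(abs(w[:,1]+.2513)<.04)&(w[:,2]>.02)&(w[:,2]<.065)][:,:2]*1000
for x in np.arange(420,466,5):
    s=q[(q[:,0]>=x)&(q[:,0]<x+5)];print(x,len(s),np.median(s[:,1]).round(1) if len(s) else "")
def f(p):
    c,s=np.cos(p[2]),np.sin(p[2]); a=q-p[:2]; l=np.abs(np.c_[a[:,0]*c+a[:,1]*s,-a[:,0]*s+a[:,1]*c])
    R=6; d=np.maximum(l-(20-R),0); return np.where((l>14).all(1),np.hypot(*d.T)-R,l.max(1)-20)
for y0 in(.3,.6,.8,1,1.3):
    r=least_squares(f,[443.5,-251,y0],loss="soft_l1");print(y0,r.x.round(3),round(r.cost,1))
E
```

```text
420 98 -244.0
425 91 -237.9
430 100 -233.4
435 88 -229.0
440 69 -227.7
445 63 -228.9
450 38 -231.4
455 37 -236.7
460 35 -241.8
465 1 -244.1
0.3 [ 443.072 -251.601    0.808] 169.2
0.6 [ 443.072 -251.601    0.808] 169.2
0.8 [ 443.072 -251.601    0.808] 169.2
1 [ 443.072 -251.601    0.808] 169.2
1.3 [ 443.072 -251.601    0.808] 169.2
```

```bash
python3 - <<'E'
from r import *
pick([.4431,-.2516],.060,-.763,.16)
if state()["finger_gap"]>.03:
    place(tr(26,-44),.060,.012,-1.047,.16)
snap("wrist","w8")
move_l([.45,-.25,.2],.3)
move_to([.25,-.5,.2],Q(-np.pi/2))
d=snap("top","t8");c=d["frame"][160:340,130:370]
cv2.imwrite("pics/c8.png",cv2.resize(c,(800,600),interpolation=cv2.INTER_CUBIC)); st()
W=cloud(d)
for n,(u,v) in dict(big=(306,188),gold=(263,301),lime=(352,283)).items(): print(n,np.nanmedian(W[v-4:v+5,u-4:u+5].reshape(-1,3),0).round(3))
w=W.reshape(-1,3);q=w[(w[:,2]>.038)&(w[:,2]<.05)&(w[:,0]>.5)&(w[:,0]<.71)&(w[:,1]>-.17)&(w[:,1]<.04)]
print(q.min(0).round(3),q.max(0).round(3))
i=(w[:,0]>.52)&(w[:,0]<.7)&(w[:,1]>-.15)&(w[:,1]<.03)
for n,x,y,a,b in(("sugar",37,34,.105,.13),("salt",-48,-42,.09,.115),("black",26,-44,.112,.13),("garlic",-42,33,.05,.12)):
    t=tr(x,y);s=w[i&(w[:,2]>a)&(w[:,2]<b)&(np.linalg.norm(w[:,:2]-t,axis=1)<.04)]
    print(n,t.round(4),len(s),((s.max(0)+s.min(0))/2).round(4),(s.max(0)-s.min(0)).round(3),"ztop",s[:,2].max().round(4) if len(s) else"")
E
```

```text
ik [(np.float64(0.18), -0.76)]
pre t 52.2 ee [ 0.4435 -0.2519  0.0183] gap 0.0877 ff 0.0 F [ 0.   0.5 -0. ]
grip t 53.0 ee [ 0.4431 -0.2516  0.0175] gap 0.0392 ff 30.0 F [ 0.2 -0.3 -0.3]
lift t 53.9 ee [ 0.4426 -0.2513  0.1584] gap 0.0396 ff 30.0 F [ 0.3 -0.2 -2.6]
ik [(np.float64(2.32), -4.19), (np.float64(0.83), -1.05), (np.float64(2.32), 2.09)]
contact k=-1 dF 5.2 t 57.7 ee [ 0.6336 -0.1078  0.0295] gap 0.0392 ff 30.0 F [-2.4  0.7  4.2]
up t 59.5 ee [ 0.6331 -0.1077  0.1584] gap 0.0878 ff 0.0 F [0.4 0.5 0.5]
 t 61.8 ee [ 0.2514 -0.4992  0.2   ] gap 0.0881 ff 0.0 F [-0.2 -1.1  0.7]
big [ 0.633 -0.28   0.11 ]
gold [ 0.434 -0.171  0.095]
lime [ 0.448 -0.343  0.046]
[ 0.527 -0.142  0.038] [0.691 0.016 0.05 ]
sugar [ 0.6453 -0.0299] 740 [ 0.6448 -0.0298  0.1108] [0.059 0.057 0.011] ztop 0.1165
salt [ 0.5596 -0.105 ] 232 [ 0.5601 -0.1056  0.0969] [0.033 0.032 0.014] ztop 0.1038
black [ 0.6336 -0.1078] 349 [ 0.6339 -0.1076  0.1179] [0.038 0.04  0.011] ztop 0.1235
garlic [ 0.5663 -0.0301] 598 [ 0.5663 -0.0301  0.0726] [0.053 0.055 0.044] ztop 0.0947
```

View pics/c8.png

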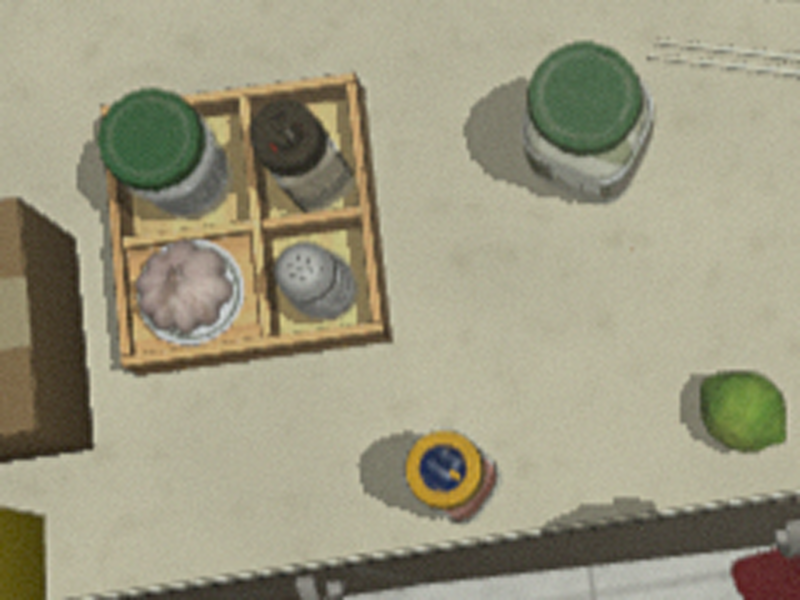

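The picture shows all four upright in their places: sugar (150,140), garlic in the dish (185,287), salt (313,280), black-capped jar (290,138). The tray, big jar, gold-capped jar and lime have not moved, and the arm is clear.

```bash
python3 -c "
from bench import *
print(job_done())"
```

```text
the job is handed in; nothing more can be done
None
```

The job is handed in at about 62 s: sugar, garlic, salt and black-capped jar went into their tray places in that order and stand upright. The first four tries at gripping the garlic slipped off it, because the reported tool position was about 31 mm off. The tray, larger green-lidded jar, gold-capped jar and lime still stand where they were.

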